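# Third hand: clamp a drawer front and hold its bar pull on for screwing

### The arm

A 6-joint arm with a two-finger parallel gripper is mounted at the origin on a cart in front of the work surface, level with it; the furniture and walls round the work are solid. World frame = base frame: x ahead of the robot, y to its left, z up, the work surface at z = 0. Lengths are in m, angles in rad, forces in N, time in s.
With the tool pointing down it reaches from about 0.35 to 0.975 m from the base axis. Payload 4.9 kg.
Tool frame: the origin (TCP) lies at the very end of the fingers, on their centre line; the grasp point (between the pads) lies ctrl.grip_point_offset behind it (ctrl.grip_point_offset is the distance from the TCP to the grasp point, in m); z points along the fingers, y is the line along which they close (so a half turn about z gives the same grasp; the last joint's range is limited). The gripper opens to 85 mm and grips with 20 to 120 N. Pads are 22 mm wide; open, the fingers measure 114 mm over their backs; the gripper's body (76 mm by 85 mm) begins 54 mm behind the grasp point. The pads swing forward as they close: fully open they stand 13 mm farther back than shut.
Start: joints at [1.081, 0.053, 1.613, -0, 1.476, -0.119], TCP at [0.226, 0.583, 0.205] pointing down, gripper open.
Joint ranges: [-3.01, 3.01], [-1.01, 2.22], [0.06, 2.58], [-1.02, 4.17], [0.09, 2.62], [-3.14, 3.14]. Speed limits (rad/s): [2.57, 2.57, 3.14, 3.14, 3.14, 3.14].

### API

Orientations are given as a rotation vector (axis times angle).
In Python, from station import ctrl gives the robot as it stands. The module is installed in compiled form; this text tells all that it offers.
- The arm moves only by the tool drive_tool, never from a script. Its argument "steps" is a list of rows, each an object with "translation": the shift along the tool's x, y, z normalised to -1 to 1, where 1 is 4 cm, a list of three; "angular": the turn, a rotation vector about the tool's x, y, z normalised to -1 to 1, where 1 is 8 degrees, a list of three; "gripper": the opening, from 0 (shut) to 1 (fully open). In form: [{"translation": [dx, dy, dz], "angular": [wx, wy, wz], "gripper": gripper}, ...]. A call has 1 to 8 rows; each row shifts and turns the commanded pose from where the row before left it, along the tool's axes as they then stand; what a row does not reach is not made up. A row lasts 1/8 s, in which the tool goes at most 62.5 mm and 10.7 degrees, less where a joint would pass 70% of its speed; a pose out of reach is approached as far as the arm can. A call with a number of a shift or a turn outside -1 to 1 is refused whole. A call with a gripper value outside its range is refused whole. The fingers move at their own pace and stop on an object; "force" is the grip in N (left out, the last holds). Time passes only in rows, so rows that do not move let the fingers close. It gives the time, the measured TCP pose, the force, the opening and the grip force at its end, in the units of the state.
- ctrl.get_obs(): the state, without advancing time (a new reading comes with each control period).
- ctrl.get_image(name): name is "side" or "top" or "wrist"; returns a dict with "color" (384x512x3 uint8, red, green, blue), "depth" (384x512 float32, m along the optical axis (not along the pixel's ray), 0 where there is no reading), "fx", "fy", "cx", "cy" (pixels), "k1" (the pictures are not rectified: a ray, as slopes to the right and down, at radius r is drawn at 1 + k1 r^2 times it, then the intrinsics apply), "R" (3x3) and "t" (3): a world point X has camera coordinates R X + t. Camera axes: x right, y down, z forward; pixel columns grow to the right and rows downward; lengths in m; the calibration is good to about 2 mm. A picture is of the moment at which its call begins.
- ctrl.finish_job(): hands the job in; it is judged then, once.
The state is a dict: "t": time; "q": joint angles; "dq": joint speeds; "effort": joint torques, N m; "tool_pos": TCP position; "tool_rot": TCP orientation; "contact_force": force on the tool from outside, world axes, zero at the start; "wrist_torque": the same for the moment, N m; "opening": finger opening in m; "grip_force": force on a finger pad.
Only numpy, scipy, OpenCV 4.12 (cv2) and the standard library are available. Lean on these libraries where they do the work, as an engineer would, in place of code of your own. Each camera call takes 0.05 s, during which the arm holds its last target. There are 200 camera calls.

### The job

I am about to screw the new bar pull onto this drawer front from behind. First lock the drawer front against the fence of the jig by swinging the red lever of the toggle clamp right over until it stops; then pick up the dark bar pull, set its two feet on the face of the drawer front so that they cover the two drilled holes, and press it there with a steady force of about 12 N (never a hard shove, and without disturbing the things standing about). Finish while still gripping and pressing the pull: do not let go, I will drive the screws while you hold it.

Things in the scene. Friction and masses are not known exactly. Their poses are not given: they have to be found in the camera images.
- jig: plywood assembly jig, fixed on the worktop: base board 166 (x) by 216 mm (y) on rubber feet, its top 21 mm above the worktop. Origin: centre of the base at worktop height. x points from the jig's open front to the fence, y along the fence to the left when looking along x. The toggle clamp is bolted on near the y = -82 mm end, in front of the drawer front
- fence (a point): middle of the fence plane (jig x = 50 mm) at the height of the base top; axes as the jig. The fence is two upright wooden blocks 108 mm high, 62 to 104 mm to either side, open between them for the screwdriver. A 10 mm high batten and low end cheeks keep the drawer front's foot within 3 mm of the fence and 2 mm along it
- clamp (a joint): red lever of the push toggle clamp, rad. 0: upright, plunger drawn back 17 mm. Grows as the lever swings about its pivot down towards the jig's front (-x), driving the plunger to +x. 1.57: lever level, at dead centre; beyond it is locked; hard stop at 1.65. Stays where it is left; takes about 2 N at the handle. Starts at 0 to 0.3
- clamp_pivot (a point): pivot axis of the clamp lever (the axis runs along the jig's y), 53 mm above the worktop; the steel bracket round it is 24 mm wide in y
- clamp_grip (a point): centre of the red handle of the clamp lever, on the lever's line 60 mm from the pivot. The handle is a round grip 18 mm thick that reaches from 26 to 83 mm from the pivot, its line passing through the pivot
- plunger: steel plunger of the clamp with a black rubber tip 17 mm across that gives about 2 mm, 53 mm above the worktop. Origin: its rear pin. Driven by the lever it slides along the jig's x and presses the drawer front against the fence block behind it
- drawer_front: loose pale green drawer front, 200 wide x 120 high x 16 mm thick, standing upright on the jig base between batten and fence, 0.32 kg. Origin: centre of its underside. z up, y along its width, x through its thickness; the face that gets the pull looks to -x (at x = -8 mm), like the jig's front
- hole_left (a point): mouth of one 5 mm drilled hole in the face, 48 mm to +y of the middle, 80 mm above the underside and 40 mm below the top edge. Axes as the drawer front
- hole_right (a point): mouth of the other 5 mm hole, 48 mm to -y of the middle, same height
- pull: loose dark steel bar pull lying flat right of the jig: a bar 118 mm long with two legs at right angles, all 14 mm square, 0.06 to 0.13 kg. Origin: underside of the bar at its middle. Bar along y; legs point to +x, their end faces (feet) 37 mm from the bar's centre line, at y = +-48 mm, 7 mm above the underside. 30 mm are free between bar and plane of the feet: a finger fits behind the bar
- foot_left (a point): centre of the end face of the leg at +y of the pull; it belongs on hole_left
- foot_right (a point): centre of the end face of the leg at -y of the pull; it belongs on hole_right
- apple: red apple, 75 mm, on the right of the worktop: leave alone
- lemon: yellow lemon, 78 x 55 mm: leave alone
- garlic: garlic bulb, 60 mm: leave alone
- dish_soap: green and clear bottle of dish soap with an orange cap, 256 mm high, back right: leave alone
- mug: blue and white mug, 92 mm high, back left: leave alone

How it is judged:
On the way, in this order (a step that is already met when the one before it is completed fails the run):
1. the clamp lever is over centre and its plunger presses the drawer front (value of joint clamp above 1.575 rad and contact force between plunger and drawer_front above 3 N), for 0.2 s.
2. the pull is lifted in the fingers (height (world z) of pull above 0.04 m and contact force between the fingers and pull above 2 N), for 0.2 s.
At the end, for the whole second after the job is handed in: The clamp lever is over centre (beyond 1.575 rad) with the plunger pressing the drawer front, whose back is within 2 mm of the fence; the pull is still in the fingers, each foot centre within 5 mm of its hole, and presses on the face with 6 to 18 N (all of step 1 and x of drawer_front in the frame of fence above -0.01 m and distance between foot_left and hole_left below 0.005 m and distance between foot_right and hole_right below 0.005 m and contact force between pull and drawer_front between 6 and 18 N and contact force between the fingers and pull above 2 N); the arm keeps its last pose, push and grip.
It fails at once if the pull is shoved against the drawer front with more than 40 N (contact force between pull and drawer_front above 40 N).
It fails at once if the apple, lemon, garlic, dish soap or mug is pushed more than 30 mm (distance of any of apple, lemon, garlic, dish_soap, mug from where it was at the start of the episode above 0.03 m).
It also fails if it takes over 64 s, if anything falls off the work surface, if the arm or the gripper's body presses on something with over 40 N, if the wrist force passes 120 N, or if a joint passes its speed limit or range.

## Working session

There is one attempt and no reset: what is moved stays moved. The work goes in short steps, Python scripts to look and compute and a tool call to move; the robot and the scene stay as the last step left them, time stands still between calls to the robot, and variables do not carry over. Pictures are saved under pics/ and viewed, at most 10 in all, crops included, and the job is handed in when it is done.

Besides the shell and the picture viewer there is one more tool, called as name(argument=value, ...) on one line, values as JSON. drive_tool: Moves the arm, as the interface text tells. Its arguments: {"type":"object","properties":{"steps":{"type":"array"},"force":{"type":"number"}},"required":["steps"]}

```bash
mkdir -p pics; cat > h.py <<'E'
import numpy as np,cv2,pickle
from scipy.spatial.transform import Rotation as Ro
def save(im,name): pickle.dump(im,open(f'{name}.pkl','wb'))
def load(name): return pickle.load(open(f'{name}.pkl','rb'))
def ray(im,u,v):
    d=np.array([(u-im['cx'])/im['fx'],(v-im['cy'])/im['fy']]);s=d.copy()
    for _ in range(30): s=d/(1+im['k1']*(s@s))
    return np.r_[s,1]
def px(im,u,v,z=None):
    "world point at pixel: by depth if z None, else intersect plane z"
    R,t=np.array(im['R']),np.array(im['t']);r=ray(im,u,v);c=-R.T@t
    if z is None:
        p=im['depth'][int(v)-1:int(v)+2,int(u)-1:int(u)+2];p=p[p>0];return R.T@(r*np.median(p)-t)
    w=R.T@r;return c+w*(z-c[2])/w[2]
def proj(im,X):
    x=np.array(im['R'])@np.array(X)+im['t'];s=x[:2]/x[2];s=s*(1+im['k1']*(s@s))
    return s[0]*im['fx']+im['cx'],s[1]*im['fy']+im['cy']
def tri(obs):
    A=np.zeros((3,3));b=np.zeros(3)
    for im,u,v in obs:
        R=np.array(im['R']);c=-R.T@np.array(im['t']);w=R.T@ray(im,u,v);w/=np.linalg.norm(w)
        P=np.eye(3)-np.outer(w,w);A+=P;b+=P@c
    return np.linalg.solve(A,b)
def crop(im,u0,u1,v0,v1,k,name):
    cv2.imwrite(f'pics/{name}.png',cv2.resize(im['color'][v0:v1,u0:u1,::-1],None,fx=k,fy=k,interpolation=cv2.INTER_CUBIC))
E
python3 - <<'E'
from h import *
from station import ctrl
ims=[]
for n in ['side','top','wrist']:
    im=ctrl.get_image(n);save(im,n);print(n,-np.array(im['R']).T@im['t']);ims.append(im['color'])
cv2.imwrite('pics/a.png',cv2.resize(np.hstack(ims[:2])[:,:,::-1],(800,300)))
cv2.imwrite('pics/top.png',cv2.resize(ims[1][:,:,::-1],(800,600)))
cv2.imwrite('pics/side.png',cv2.resize(ims[0][:,:,::-1],(800,600)))
o=ctrl.get_obs();print(o,ctrl.grip_point_offset,Ro.from_rotvec(o['tool_rot']).as_matrix())
E
```

```text
side [-0.00122383 -0.86719427  0.63784508]
top [ 0.50700387 -0.0371476   1.0720483 ]
wrist [0.15894091 0.60787687 0.3731123 ]
{'t': 0.15, 'q': array([ 1.08099253e+00,  5.32171987e-02,  1.61394659e+00, -1.77056095e-05,
        1.47599739e+00, -1.19022932e-01]), 'dq': array([ 1.31062922e-03, -5.09041474e-04, -3.68312839e-03,  1.52065624e-03,
       -6.21980954e-05,  9.61789539e-04]), 'effort': array([ 4.93447715e-04, -3.94242239e+01, -3.70720983e+01, -9.53268909e-05,
        4.65717443e-03, -1.25894456e-05]), 'tool_pos': array([0.22623935, 0.58206462, 0.20395716]), 'tool_rot': array([-5.79004346e-01, -3.08731350e+00,  2.35852561e-03]), 'contact_force': array([-0.28754386,  0.16244325,  0.45727487]), 'wrist_torque': array([0.02249743, 0.02465383, 0.05107022]), 'grip_force': 0.0, 'opening': 0.08541558140993681} 0.0187 [[-9.32045241e-01  3.62341203e-01 -7.22367444e-04]
 [ 3.62341883e-01  9.32044216e-01 -1.39240619e-03]
 [ 1.68752267e-04 -1.55952954e-03 -9.99998770e-01]]
```

View pics/top.png

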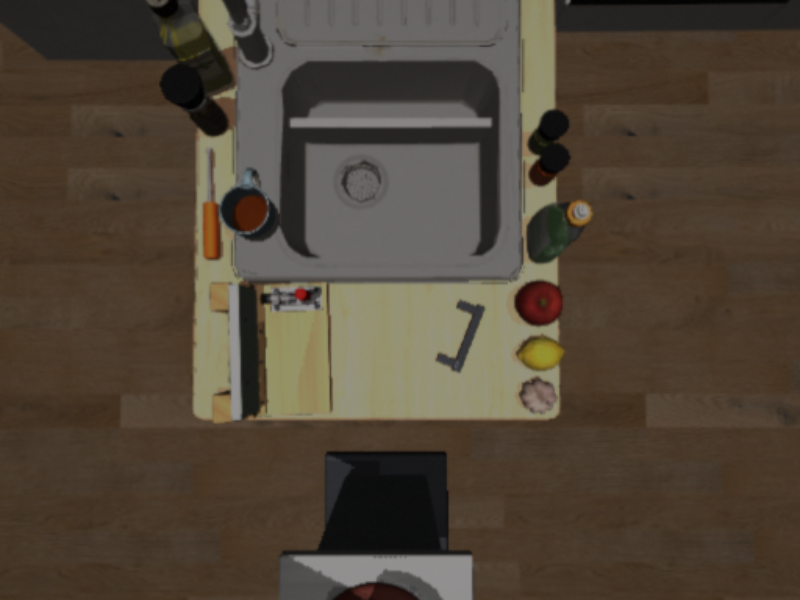

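View pics/side.png

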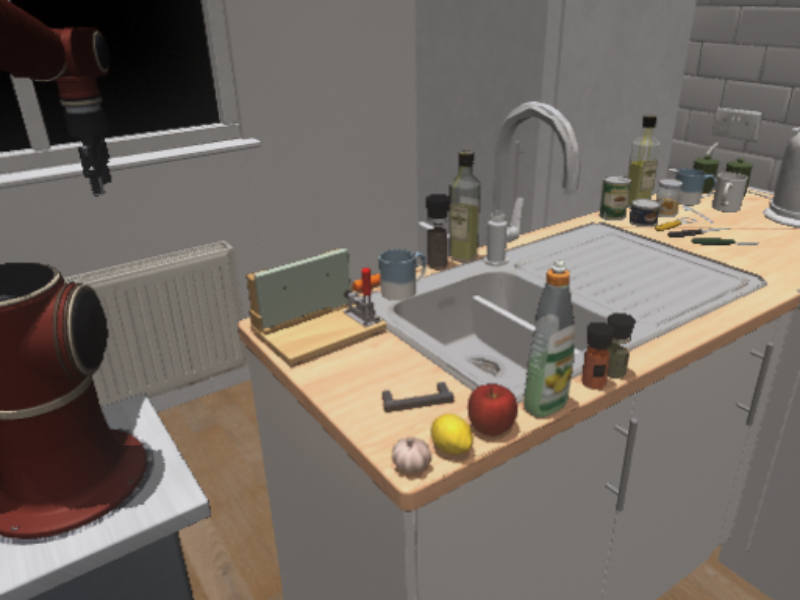

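The top view shows the jig at lower left (fence to the left, clamp at its far end near (295,297)) and the pull at (460,337). The side view shows the holes, the upright red lever and the pull. I'll enlarge crops next.

```bash
python3 - <<'E'
from h import *
t=load('top');s=load('side')
def c(im,u0,v0,w,h,k): return cv2.resize(im['color'][v0:v0+h,u0:u0+w,::-1],None,fx=k,fy=k,interpolation=cv2.INTER_CUBIC)
a=c(t,125,175,100,100,4);b=c(t,265,180,100,75,4)
cv2.imwrite('pics/t2.png',cv2.convertScaleAbs(np.hstack([a,np.vstack([b,np.zeros((100,400,3),np.uint8)])]),alpha=1.8))
a=c(s,150,150,100,84,8);cv2.imwrite('pics/s2.png',cv2.resize(a,(800,600)) if 0 else a[:600])
E
```

```text
(no output)
```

View pics/t2.png

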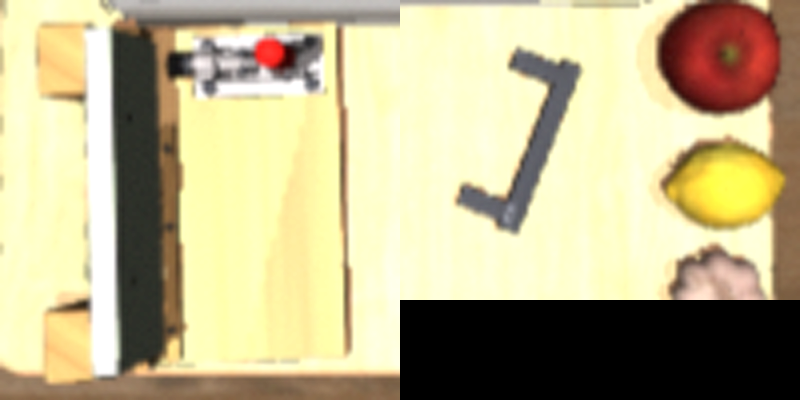

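View pics/s2.png

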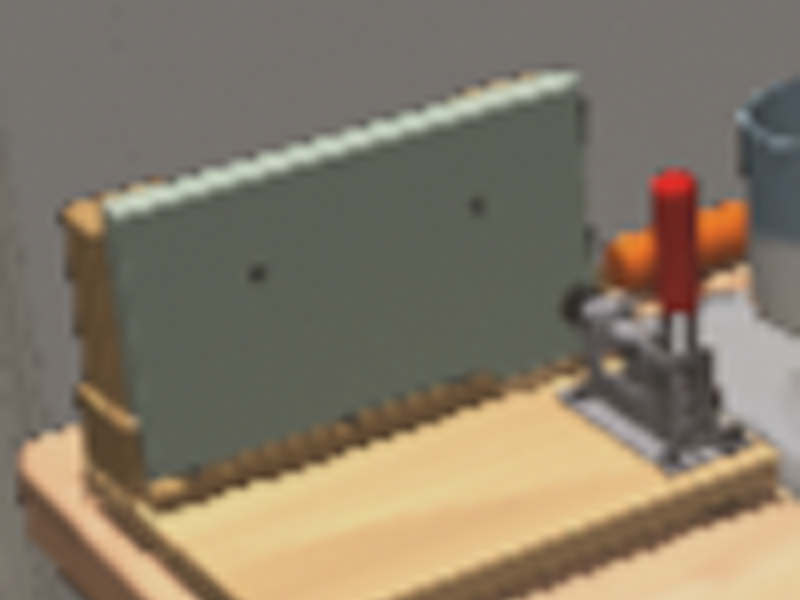

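Holes are at top-crop (130,117), (133,281) and side-crop (477,206), (258,273). The lever tip is at top (272,53), side (674,182). The pull's feet are near top-crop (514,57) and (460,193).

```bash
python3 - <<'E'
from h import *
np.set_printoptions(precision=4,suppress=True)
t=load('top');s=load('side')
T=lambda x,y:(125+(x+.5)/4-.5,175+(y+.5)/4-.5)
P=lambda x,y:(265+(x-400+.5)/4-.5,180+(y+.5)/4-.5)
S=lambda x,y:(150+(x+.5)/8-.5,150+(y+.5)/8-.5)
for n,a,b in [('holeR',(130,117),(477,206)),('holeL',(133,281),(258,273)),('lever tip',(272,50),(674,182))]:
    print(n,tri([(t,*T(*a)),(s,*S(*b))]), px(t,*T(*a)),px(s,*S(*b)))
for n,a in [('top far front',(113,27)),('top near front',(120,374)),('far back',(86,28)),('near back',(93,377))]:
    print(n,px(t,*T(*a),z=.141))
for n,a in [('base corner',(340,27)),('base corner near',(347,355))]: print(n,px(t,*T(*a),z=.021))
for n,a in [('footfar',(514,57)),('footnear',(460,193)),('barfar',(573,65)),('barnear',(512,229)),('midbar',(545,147)),('lowleg-bar',(507,215))]:
    print(n,px(t,*P(*a),z=.014),px(t,*P(*a)))
print('plunger tip',px(t,*T(172,64),z=.06))
for a in [(255,80),(300,80),(200,55)]: print(px(t,*T(*a)))
E
```

```text
holeR [0.5353 0.1954 0.1026] [0.5352 0.1953 0.103 ] [0.5346 0.1939 0.1033]
holeL [0.439  0.1917 0.1032] [0.4387 0.1901 0.1123] [0.4393 0.1899 0.1037]
lever tip [0.5728 0.1063 0.1344] [0.5729 0.106  0.1357] [0.5711 0.1039 0.1357]
top far front [0.5859 0.1966 0.141 ]
top near front [0.3883 0.1899 0.141 ]
far back [0.5853 0.2121 0.141 ]
near back [0.3867 0.2052 0.141 ]
base corner [0.5959 0.0795 0.021 ]
base corner near [0.3847 0.074  0.021 ]
footfar [ 0.5634 -0.1379  0.014 ] [ 0.564  -0.1389  0.003 ]
footnear [ 0.475  -0.1022  0.014 ] [ 0.4746 -0.1029  0.0016]
barfar [ 0.5581 -0.1763  0.014 ] [ 0.5586 -0.1776  0.0039]
barnear [ 0.4517 -0.1358  0.014 ] [ 0.4516 -0.1358  0.0137]
midbar [ 0.5047 -0.1576  0.014 ] [ 0.5047 -0.1575  0.0151]
lowleg-bar [ 0.4607 -0.1326  0.014 ] [ 0.4608 -0.1325  0.0152]
plunger tip [0.5695 0.1799 0.06  ]
[0.5612 0.1337 0.0254]
[0.5602 0.102  0.045 ]
[0.5752 0.1626 0.0593]
```

drive_tool(steps=[{"translation": [0,0,0],"angular": [0,0,-0.96],"gripper": 0},{"translation": [0,0,0],"angular": [0,0,-0.96],"gripper": 0},{"translation": [0,0,0],"angular": [0,0,-0.96],"gripper": 0},{"translation": [-0.7,-0.7,0],"angular": [0,0,0],"gripper": 0},{"translation": [-0.7,-0.7,0],"angular": [0,0,0],"gripper": 0},{"translation": [-0.7,-0.7,0],"angular": [0,0,0],"gripper": 0},{"translation": [-0.7,-0.7,0],"angular": [0,0,0],"gripper": 0},{"translation": [-0.7,-0.7,0],"angular": [0,0,0],"gripper": 0}], force=60)

```text
t: 1.15
tool_pos: [0.3714, 0.4459, 0.2046]
tool_rot: [0.049, -3.141, 0.0]
contact_force: [-0.0, 0.0, -0.2]
opening: -0.0001
grip_force: 0.0
```

```bash
cat >> h.py <<'E'
def go(o,target,yaw=None):
    "needed tool-frame shift in row units (4 cm) and yaw turn in row units"
    R=Ro.from_rotvec(o['tool_rot']).as_matrix();d=R.T@(np.array(target)-o['tool_pos'])/.04
    print('pos',o['tool_pos'].round(4),'yaw',np.degrees(np.arctan2(R[1,1],R[0,1])).round(2),'tilt',R[:,2].round(4),'units',d.round(3),'F',o['contact_force'].round(2),'open',round(o['opening'],4),'grip',round(o['grip_force'],1),'t',round(o['t'],2))
E
python3 - <<'E'
from h import *
from station import ctrl
go(ctrl.get_obs(),[.572,.145,.2])
s=load('side');R=np.array(s['R']);c=-R.T@s['t']
for a in [(674,182),(680,305),(655,245),(697,245)]:
    w=R.T@ray(s,150+(a[0]+.5)/8-.5,150+(a[1]+.5)/8-.5);print(c+w*(.572-c[0])/w[0])
E
```

```text
pos [0.3714 0.4459 0.2046] yaw 91.8 tilt [-3.e-04 -3.e-04 -1.e+00] units [-4.776 -7.676  0.114] F [-0.04  0.04 -0.24] open -0.0001 grip 0.0 t 1.15
[0.572      0.10540531 0.13489901]
[0.572      0.10575894 0.08374866]
[0.572      0.12205519 0.10276424]
[0.572      0.09105019 0.11438928]
```

drive_tool(steps=[{"translation": [-0.6,-0.95,0],"angular": [0,0,0],"gripper": 0},{"translation": [-0.6,-0.95,0],"angular": [0,0,0],"gripper": 0},{"translation": [-0.6,-0.95,0],"angular": [0,0,0],"gripper": 0},{"translation": [-0.6,-0.95,0],"angular": [0,0,0],"gripper": 0},{"translation": [-0.6,-0.95,0],"angular": [0,0,0],"gripper": 0},{"translation": [-0.6,-0.95,0],"angular": [0,0,0],"gripper": 0},{"translation": [-0.6,-0.95,0],"angular": [0,0,0],"gripper": 0},{"translation": [-0.6,-0.95,0],"angular": [0,0,0],"gripper": 0}])

```text
t: 2.15
tool_pos: [0.5727, 0.1478, 0.2046]
tool_rot: [0.049, -3.141, -0.0]
contact_force: [-0.0, 0.3, 0.1]
opening: -0.0005
grip_force: 0.0
```

```bash
python3 - <<'E'
from h import *
from station import ctrl
go(ctrl.get_obs(),[.572,.142,.112])
im=ctrl.get_image('side');crop(im,120,320,80,230,4,'s3')
E
```

```text
pos [0.5727 0.1478 0.2046] yaw 91.79 tilt [-4.e-04  0.e+00 -1.e+00] units [ 0.02  -0.144  2.314] F [-0.    0.27  0.15] open -0.0005 grip 0.0 t 2.15
```

View pics/s3.png

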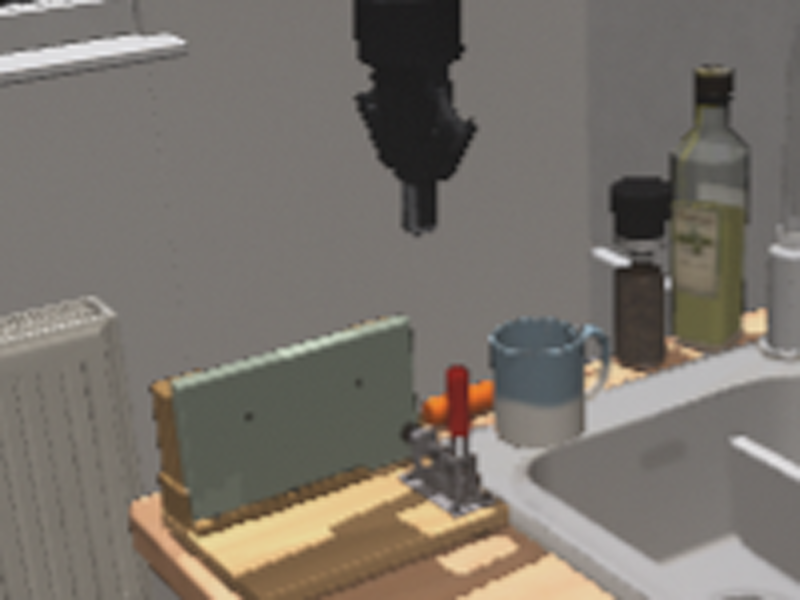

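The fingers hang behind the upright lever (tip at (458,370), plunger left of it). Next I lower them and push.

drive_tool(steps=[{"translation": [0,0,0.8],"angular": [0,0,0],"gripper": 0},{"translation": [0,0,0.8],"angular": [0,0,0],"gripper": 0},{"translation": [0,0,0.7],"angular": [0,0,0],"gripper": 0},{"translation": [0,-0.4,0],"angular": [0,0,0],"gripper": 0},{"translation": [0,-0.4,0],"angular": [0,0,0],"gripper": 0},{"translation": [0,-0.45,0.05],"angular": [0,0,0],"gripper": 0},{"translation": [0,-0.3,0.2],"angular": [0,0,0],"gripper": 0},{"translation": [0,-0.3,0.25],"angular": [0,0,0],"gripper": 0}])

```text
t: 3.2
tool_pos: [0.5749, 0.0741, 0.093]
tool_rot: [-0.048, 3.14, 0.0]
contact_force: [-0.4, 0.7, 0.2]
opening: 0.0002
grip_force: 0.0
```

drive_tool(steps=[{"translation": [0,-0.25,0.25],"angular": [0,0,0],"gripper": 0},{"translation": [0,-0.2,0.25],"angular": [0,0,0],"gripper": 0},{"translation": [0,-0.1,0.15],"angular": [0,0,0],"gripper": 0},{"translation": [0,0,0.1],"angular": [0,0,0],"gripper": 0},{"translation": [0,0,0],"angular": [0,0,0],"gripper": 0}])

```text
t: 3.82
tool_pos: [0.5751, 0.0535, 0.0626]
tool_rot: [0.05, -3.141, -0.0]
contact_force: [-0.2, 0.3, -0.3]
opening: -0.0001
grip_force: 0.0
```

```bash
python3 - <<'E'
from h import *
from station import ctrl
go(ctrl.get_obs(),[.572,.05,.055])
E
```

```text
pos [0.5751 0.0535 0.0626] yaw 91.82 tilt [-4.e-04  2.e-04 -1.e+00] units [ 0.08  -0.085  0.191] F [-0.17  0.25 -0.26] open -0.0001 grip 0.0 t 3.83
```

drive_tool(steps=[{"translation": [0,0,0.1],"angular": [0,0,0],"gripper": 0},{"translation": [0,0,0.1],"angular": [0,0,0],"gripper": 0},{"translation": [0,0,0],"angular": [0,0,0],"gripper": 0}])

```text
t: 4.2
tool_pos: [0.5748, 0.0533, 0.0544]
tool_rot: [0.05, -3.14, -0.0]
contact_force: [-0.6, -0.7, 0.1]
opening: 0.0003
grip_force: 0.0
```

```bash
python3 - <<'E'
from h import *
from station import ctrl
im=ctrl.get_image('side');crop(im,140,290,110,222,5,'s4')
E
```

```text
(no output)
```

View pics/s4.png

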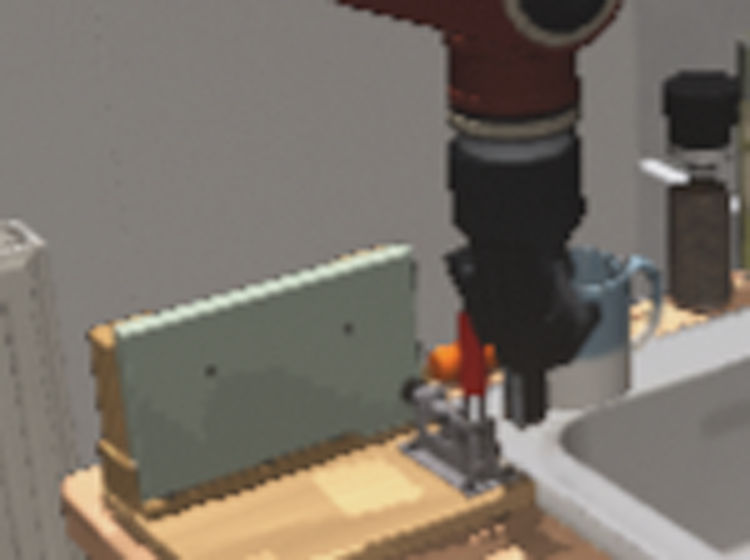

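The lever is still upright at (470,350) while the fingertip shows at (525,415), so the push missed or slipped off. I'll check by projection and depth.

```bash
python3 - <<'E'
from h import *
from station import ctrl
np.set_printoptions(precision=4,suppress=True)
im=ctrl.get_image('side');t=ctrl.get_image('top');w=ctrl.get_image('wrist')
o=ctrl.get_obs()
print('TCP in side',proj(im,o['tool_pos']),'tip seen',140+525/5,110+415/5, 'top',proj(t,o['tool_pos']))
for im_,n in ((im,'side'),(t,'top'),(w,'wrist')):
    c=im_['color'].astype(int);m=(c[...,0]>90)&(c[...,1]<40)&(c[...,2]<45)
    m[:, :]&=True
    k,lab,st,ce=cv2.connectedComponentsWithStats(m.astype(np.uint8))
    for i in range(1,k):
        if st[i,4]>8:
            u,v=ce[i]
            try: print(n,st[i],ce[i],px(im_,u,v))
            except Exception as e: print(n,e)
a=cv2.resize(t['color'][170:280,110:260,::-1],(600,440),interpolation=cv2.INTER_CUBIC)
b=cv2.resize(w['color'][:,:,::-1],(200,150))
a=np.hstack([a,np.zeros((440,200,3),np.uint8)]);a[:150,600:]=b
cv2.imwrite('pics/t5.png',cv2.convertScaleAbs(a,alpha=1.7))
E
```

```text
TCP in side (np.float64(245.30262228872525), np.float64(202.2845469244361)) tip seen 245.0 193.0 top (np.float64(218.58572077833335), np.float64(188.37086972840743))
side [232 173   5  16  53] [233.9623 181.9623] [0.5679 0.1005 0.1061]
top [337 183  23  21 296] [348.1216 193.4426] [ 0.5618 -0.2707  0.0595]
wrist [ 346  230   70   82 1721] [384.7193 272.8303] [0.5651 0.1055 0.1251]
```

View pics/t5.png

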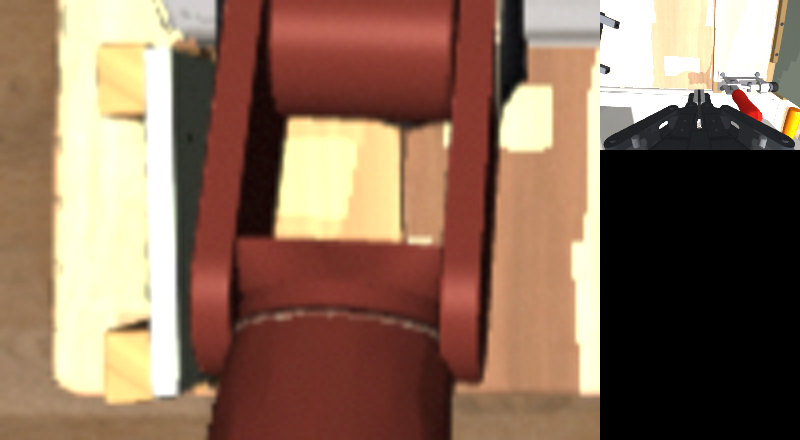

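```bash
python3 - <<'E'
from h import *
from station import ctrl
np.set_printoptions(precision=4,suppress=True)
im=ctrl.get_image('side');s0=load('side')
print('s3 proj',proj(im,[.5727,.1478,.2046]),'seen 224.5,138')
print('start proj',proj(s0,[.2262,.5821,.204]))
R=np.array(im['R'])
for v in range(180,206,2): print(v,[ (px(im,u,v).round(3)).tolist() for u in (242,245)])
w=ctrl.get_image('wrist');save(w,'w6')
cv2.imwrite('pics/w6.png',cv2.convertScaleAbs(cv2.resize(w['color'][:,:,::-1],(800,600)),alpha=1.3))
E
```

```text
s3 proj (np.float64(225.38143671931286), np.float64(146.21909042486038)) seen 224.5,138
start proj (np.float64(68.46076974582726), np.float64(132.52525401281233))
180 [[0.562, 0.044, 0.135], [0.566, 0.034, 0.138]]
182 [[0.564, 0.048, 0.127], [0.564, 0.032, 0.133]]
184 [[0.564, 0.049, 0.12], [0.569, 0.041, 0.122]]
186 [[0.564, 0.05, 0.114], [0.57, 0.043, 0.115]]
188 [[0.564, 0.049, 0.107], [0.57, 0.043, 0.108]]
190 [[0.565, 0.052, 0.1], [0.569, 0.043, 0.102]]
192 [[0.564, 0.051, 0.093], [0.569, 0.043, 0.095]]
194 [[0.564, 0.052, 0.087], [0.571, 0.046, 0.087]]
196 [[0.64, 0.176, 0.005], [0.646, 0.166, 0.007]]
198 [[0.631, 0.161, 0.006], [0.638, 0.154, 0.007]]
200 [[0.623, 0.149, 0.007], [0.632, 0.145, 0.006]]
202 [[0.608, 0.125, 0.015], [0.625, 0.134, 0.005]]
204 [[0.588, 0.093, 0.028], [0.609, 0.109, 0.014]]
```

View pics/w6.png

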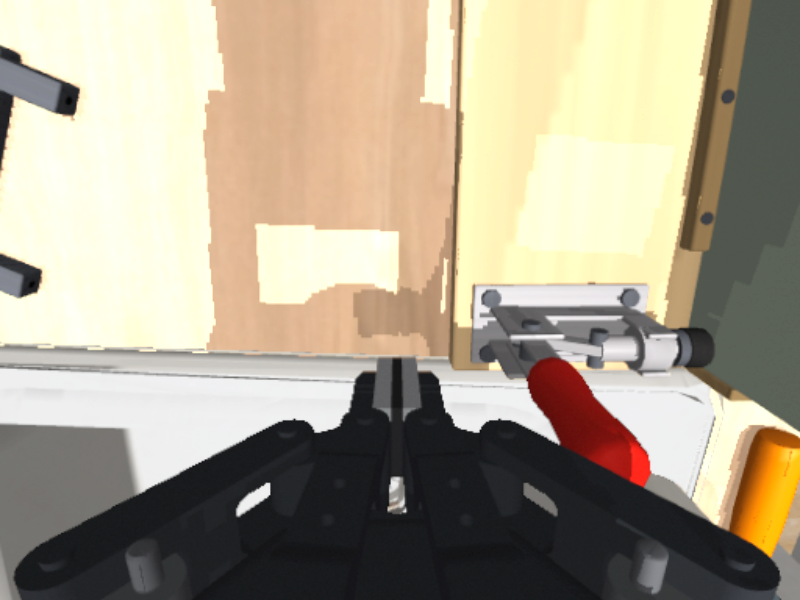

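The wrist view shows the fingers (at (397,370)) in front of the still-upright lever. The side depth puts the finger ends at z≈0.084 while the reported TCP is at 0.054, so the real tip stands about 30 mm higher and passed over the lever. I'll back up and push 30 mm lower.

drive_tool(steps=[{"translation": [0,0,-0.9],"angular": [0,0,0],"gripper": 0},{"translation": [0,0,-0.9],"angular": [0,0,0],"gripper": 0},{"translation": [0,0,-0.9],"angular": [0,0,0],"gripper": 0},{"translation": [0.05,0.8,0],"angular": [0,0,0],"gripper": 0},{"translation": [0,0.8,0],"angular": [0,0,0],"gripper": 0},{"translation": [0,0.8,0],"angular": [0,0,0],"gripper": 0},{"translation": [0,0,0.9],"angular": [0,0,0],"gripper": 0},{"translation": [0,0,0.9],"angular": [0,0,0],"gripper": 0}])

```text
t: 5.5
tool_pos: [0.5707, 0.1497, 0.0909]
tool_rot: [-0.051, 3.139, 0.0]
contact_force: [0.7, 0.0, -0.1]
opening: -0.0002
grip_force: 0.0
```

drive_tool(steps=[{"translation": [0,-0.4,0.1],"angular": [0,0,0],"gripper": 0},{"translation": [0,-0.3,0],"angular": [0,0,0],"gripper": 0},{"translation": [0,-0.3,0],"angular": [0,0,0],"gripper": 0},{"translation": [0,-0.3,0.1],"angular": [0,0,0],"gripper": 0},{"translation": [0,0,0],"angular": [0,0,0],"gripper": 0}])

```text
t: 6.12
tool_pos: [0.5726, 0.0957, 0.0838]
tool_rot: [-0.047, 3.139, -0.001]
contact_force: [0.3, -0.7, -0.6]
opening: -0.0002
grip_force: 0.0
```

```bash
cat > red.py <<'E'
from h import *
from station import ctrl
np.set_printoptions(precision=4,suppress=True)
go(ctrl.get_obs(),[.572,.055,.032])
for n in ('side','wrist'):
    im=ctrl.get_image(n);c=im['color'].astype(int);m=(c[...,0]>80)&(c[...,1]<40)&(c[...,2]<45)
    if n=='side': m[:160]=0;m[:,:190]=0;m[250:]=0
    v,u=np.nonzero(m&(im['depth']>0))
    P=np.array([px(im,a,b) for a,b in zip(u,v)])
    if len(P): print(n,len(P),P.min(0),P.max(0))
E
python3 red.py
```

```text
pos [0.5726 0.0957 0.0838] yaw 91.71 tilt [ 0.0019 -0.0007 -1.    ] units [ 0.049 -1.015  1.296] F [ 0.28 -0.69 -0.58] open -0.0002 grip 0.0 t 6.12
side 57 [0.5646 0.0646 0.0801] [0.5783 0.0904 0.1282]
wrist 1647 [0.5612 0.0633 0.079 ] [0.5823 0.1018 0.1278]
```

drive_tool(steps=[{"translation": [0,-0.3,0.2],"angular": [0,0,0],"gripper": 0},{"translation": [0,-0.25,0.3],"angular": [0,0,0],"gripper": 0},{"translation": [0,-0.2,0.3],"angular": [0,0,0],"gripper": 0},{"translation": [0,-0.2,0.25],"angular": [0,0,0],"gripper": 0},{"translation": [0,-0.1,0.2],"angular": [0,0,0],"gripper": 0},{"translation": [0,0,0],"angular": [0,0,0],"gripper": 0}])

```text
t: 6.98
tool_pos: [0.5723, 0.0547, 0.0317]
tool_rot: [0.049, -3.139, 0.0]
contact_force: [-0.2, 0.5, 1.3]
opening: 0.0001
grip_force: 0.3
```

```bash
python3 red.py
```

```text
pos [0.5723 0.0547 0.0317] yaw 91.78 tilt [-0.0023 -0.0003 -1.    ] units [ 0.007  0.008 -0.007] F [-0.19  0.48  1.26] open 0.0001 grip 0.3 t 6.97
side 17 [0.5647 0.0324 0.0509] [0.5748 0.0718 0.0584]
wrist 1477 [0.5615 0.0273 0.047 ] [0.5836 0.0815 0.074 ]
```

drive_tool(steps=[{"translation": [0,0,0.05],"angular": [0,0,0],"gripper": 0},{"translation": [0,0,0.05],"angular": [0,0,0],"gripper": 0},{"translation": [0,0,0.05],"angular": [0,0,0],"gripper": 0},{"translation": [0,0,0],"angular": [0,0,0],"gripper": 0}])

```text
t: 7.58
tool_pos: [0.5728, 0.0548, 0.0307]
tool_rot: [0.05, -3.138, 0.002]
contact_force: [-13.2, -1.8, 24.6]
opening: 0.0003
grip_force: 11.9
```

```bash
python3 red.py
```

```text
pos [0.5728 0.0548 0.0307] yaw 91.84 tilt [-0.0029 -0.0011 -1.    ] units [ 0.021  0.004 -0.033] F [-13.2   -1.77  24.56] open 0.0003 grip 11.9 t 7.58
side 11 [0.5654 0.0296 0.0513] [0.5775 0.0727 0.0581]
wrist 1530 [0.562  0.0276 0.0468] [0.5838 0.0817 0.0733]
```

drive_tool(steps=[{"translation": [0,0,-0.5],"angular": [0,0,0],"gripper": 0},{"translation": [0,0,-0.9],"angular": [0,0,0],"gripper": 0},{"translation": [0,-0.9,-0.9],"angular": [0,0,0],"gripper": 0},{"translation": [0,-0.9,-0.9],"angular": [0,0,0],"gripper": 1},{"translation": [0.4,-0.9,0],"angular": [0,0,0],"gripper": 1},{"translation": [0.4,-0.9,0],"angular": [0,0,0],"gripper": 1}])

```text
t: 8.43
tool_pos: [0.5455, -0.091, 0.1556]
tool_rot: [-0.05, 3.14, -0.001]
contact_force: [0.6, -0.3, -0.1]
opening: 0.0541
grip_force: 0.0
```

```bash
cat > see.py <<'E'
from h import *
from station import ctrl
np.set_printoptions(precision=4,suppress=True)
go(ctrl.get_obs(),[.5,-.15,.1])
for n in ('side','wrist'):
    im=ctrl.get_image(n);save(im,n+'7');c=im['color'].astype(int);m=(c[...,0]>80)&(c[...,1]<40)&(c[...,2]<45)
    if n=='side': m[:160]=0;m[:,:190]=0;m[250:]=0
    v,u=np.nonzero(m&(im['depth']>0))
    P=np.array([px(im,a,b) for a,b in zip(u,v)])
    P=P[(P[:,1]>0)&(P[:,0]>.5)]
    print(n,len(P))
    if len(P)>5:
        print(P.min(0),P.max(0))
        ys=np.arange(.03,.081,.01)
        print([ (round(y,3),np.percentile(P[abs(P[:,1]-y)<.005][:,2],90).round(4)) for y in ys if (abs(P[:,1]-y)<.005).any()])
a=load('wrist7')['color'][:,:,::-1];b=cv2.resize(load('side7')['color'][140:240,140:290,::-1],(450,300),interpolation=cv2.INTER_CUBIC)
cv2.imwrite('pics/w7.png',np.hstack([cv2.resize(a,(350,262)),b[:262]]))
E
python3 see.py
```

```text
pos [ 0.5455 -0.091   0.1556] yaw 91.82 tilt [ 0.0012 -0.0007 -1.    ] units [ 1.186 -1.436  1.389] F [ 0.6  -0.25 -0.12] open 0.0541 grip 0.0 t 8.43Traceback (most recent call last):
  File "see.py", line 10, in <module>
    P=P[(P[:,1]>0)&(P[:,0]>.5)]
         ~^^^^^
IndexError: too many indices for array: array is 1-dimensional, but 2 were indexed
```

```bash
cat > see.py <<'E'
from h import *
from station import ctrl
np.set_printoptions(precision=4,suppress=True)
go(ctrl.get_obs(),[.5,-.15,.1])
for n in ('side','wrist','top'):
    im=ctrl.get_image(n);save(im,n+'7');c=im['color'].astype(float)
    m=(c[...,0]>50)&(c[...,0]>2.2*c[...,1])&(c[...,0]>2.2*c[...,2])&(im['depth']>0)
    v,u=np.nonzero(m);P=np.array([px(im,a,b) for a,b in zip(u,v)]).reshape(-1,3)
    P=P[(P[:,1]>0)&(P[:,1]<.14)&(P[:,0]>.54)&(P[:,0]<.61)&(P[:,2]<.15)];print(n,len(P))
    if len(P)>5:
        print(P.min(0),P.max(0))
        for y in np.arange(.02,.09,.01):
            q=P[abs(P[:,1]-y)<.005]
            if len(q): print(round(y,3),len(q),np.percentile(q[:,2],[50,90]),np.median(q[:,0]))
E
python3 see.py
```

```text
pos [ 0.5438 -0.0946  0.155 ] yaw 91.65 tilt [-0.0011 -0.0036 -1.    ] units [ 1.134 -1.348  1.382] F [ 0.58 -3.7  -0.3 ] open 0.0616 grip 0.0 t 8.47
side 69
[0.565  0.0272 0.0427] [0.5805 0.0791 0.0616]
0.03 20 [0.0509 0.0561] 0.5731974227719292
0.04 12 [0.0557 0.0576] 0.5684615759709595
0.05 8 [0.0569 0.0592] 0.5689107412095082
0.06 10 [0.056  0.0587] 0.5686671800110082
0.07 15 [0.0578 0.0608] 0.5688286465672574
0.08 4 [0.0594 0.0612] 0.5689843055518016
wrist 889
[0.5655 0.0255 0.0205] [0.5958 0.082  0.0598]
0.03 178 [0.0537 0.056 ] 0.5736022174206483
0.04 159 [0.0556 0.0568] 0.5728600246716771
0.05 145 [0.0558 0.057 ] 0.5726888952289404
0.06 159 [0.0564 0.0579] 0.5723950198086409
0.07 165 [0.0582 0.0594] 0.5714101960081307
0.08 83 [0.0585 0.0595] 0.5720838905264969
top 135
[0.5661 0.0274 0.0022] [0.5852 0.0823 0.0595]
0.03 20 [0.0544 0.0559] 0.5751117769661078
0.04 24 [0.0557 0.0564] 0.5748853554142555
0.05 23 [0.0566 0.0574] 0.5736453614145747
0.06 22 [0.0572 0.0581] 0.5735471712990262
0.07 27 [0.0582 0.0592] 0.5734816543357866
0.08 19 [0.0583 0.0594] 0.5734864540445702
  return _methods._mean(a, axis=axis, dtype=dtype,
  ret = ret.dtype.type(ret / rcount)
```

The lever's top slopes down at about 0.077 rad below level (1.647 rad), seen alike in three cameras, so it is locked. Next I fit the pull's pose.

```bash
cat > pull.py <<'E'
from h import *
np.set_printoptions(precision=4,suppress=True)
from scipy.optimize import minimize
def fit(im,zc=None,box=(.42,.60,-.21,-.07),x0=(.5047,-.1576,1.205)):
    c=im['color'].astype(float);h,w=c.shape[:2]
    V,U=np.mgrid[0:h,0:w];m=(c.max(2)<110)&(c.max(2)-c.min(2)<30)
    v,u=np.nonzero(m);P=np.array([px(im,a,b,z=.014) for a,b in zip(u,v)])
    k=(P[:,0]>box[0])&(P[:,0]<box[1])&(P[:,1]>box[2])&(P[:,1]<box[3]);P=P[k];u=u[k];v=v[k]
    D=np.array([px(im,a,b) for a,b in zip(u,v)]);print('n',len(P),'z pct',np.nanpercentile(D[:,2],[10,50,90]))
    def inside(p,d=.0008):
        q=(P[:,:2]-p[:2]);cs,sn=np.cos(p[2]),np.sin(p[2]);x=q@[cs,sn];y=q@[-sn,cs]
        bx=lambda a,h_:1/(1+np.exp((abs(a)-h_)/d))
        bar=bx(x,.007)*bx(y,.059);leg=bx(x-.0185,.0185)*np.maximum(bx(y-.048,.007),bx(y+.048,.007))
        return np.maximum(bar,leg)
    f=lambda p:-inside(p,.0015).sum()
    r=minimize(f,x0,method='Nelder-Mead',options=dict(xatol=1e-5,initial_simplex=[np.array(x0)+d for d in ([0,0,0],[.006,0,0],[0,.006,0],[0,0,.06])]))
    print('bar mid',r.x[:2],'yaw deg',np.degrees(r.x[2]),'inside frac',-r.fun/len(P));return r.x
if __name__=='__main__':
    fit(load('top'));fit(load('wrist7'))
E
python3 pull.py
```

```text
n 437 z pct [0.0044 0.0141 0.0156]
bar mid [ 0.5051 -0.1536] yaw deg 68.43341938420953 inside frac 0.7423722907034078
n 2234 z pct [0.009  0.0142 0.0146]
bar mid [ 0.5059 -0.1543] yaw deg 68.34360142075087 inside frac 0.7801161976357371
```

drive_tool(steps=[{"translation": [0,0,0],"angular": [0,0,0.975],"gripper": 0.45},{"translation": [0,0,0],"angular": [0,0,0.975],"gripper": 0.45},{"translation": [0,0,0],"angular": [0,0,0.975],"gripper": 0.45},{"translation": [0,0,0],"angular": [0,0,0],"gripper": 0.45}])

```text
t: 9.12
tool_pos: [0.5459, -0.0887, 0.1547]
tool_rot: [-0.584, -3.086, -0.0]
contact_force: [-0.3, -0.2, -0.0]
opening: 0.0382
grip_force: 0.0
```

```bash
python3 - <<'E'
from h import *
from station import ctrl
go(ctrl.get_obs(),[.505,-.156,.03])
from pull import fit
im=ctrl.get_image('wrist');save(im,'wrist8');fit(im)
E
```

```text
pos [ 0.5459 -0.0887  0.1547] yaw 68.58 tilt [-3.e-04  3.e-04 -1.e+00] units [ 0.336 -1.94   3.116] F [-0.29 -0.24 -0.04] open 0.0382 grip 0.0 t 9.12
n 2414 z pct [0.0091 0.0141 0.0148]
bar mid [ 0.5063 -0.1536] yaw deg 68.47198265928242 inside frac 0.7171744157610023
```

drive_tool(steps=[{"translation": [0.11,-0.65,0.5],"angular": [0,0,0],"gripper": 0.45},{"translation": [0.11,-0.65,0.5],"angular": [0,0,0],"gripper": 0.45},{"translation": [0.11,-0.63,0.5],"angular": [0,0,0],"gripper": 0.45},{"translation": [0,0,0.6],"angular": [0,0,0],"gripper": 0.45},{"translation": [0,0,0.6],"angular": [0,0,0],"gripper": 0.45},{"translation": [0,0,0.6],"angular": [0,0,0],"gripper": 0.45},{"translation": [0,0,0.3],"angular": [0,0,0],"gripper": 0.45},{"translation": [0,0,0],"angular": [0,0,0],"gripper": 0.45}])

```text
t: 10.18
tool_pos: [0.5044, -0.1562, 0.0101]
tool_rot: [-0.586, -3.084, -0.001]
contact_force: [-0.5, 0.3, -0.3]
opening: 0.0383
grip_force: 0.0
```

```bash
python3 - <<'E'
from h import *
from station import ctrl
go(ctrl.get_obs(),[.5055,-.155,-.02])
im=ctrl.get_image('side');save(im,'s9');crop(im,220,350,190,290,6,'s9')
E
```

```text
pos [ 0.5044 -0.1562  0.0101] yaw 68.47 tilt [-1.8e-03  8.0e-04 -1.0e+00] units [-0.015  0.037  0.752] F [-0.46  0.32 -0.28] open 0.0383 grip 0.0 t 10.18
```

View pics/s9.png

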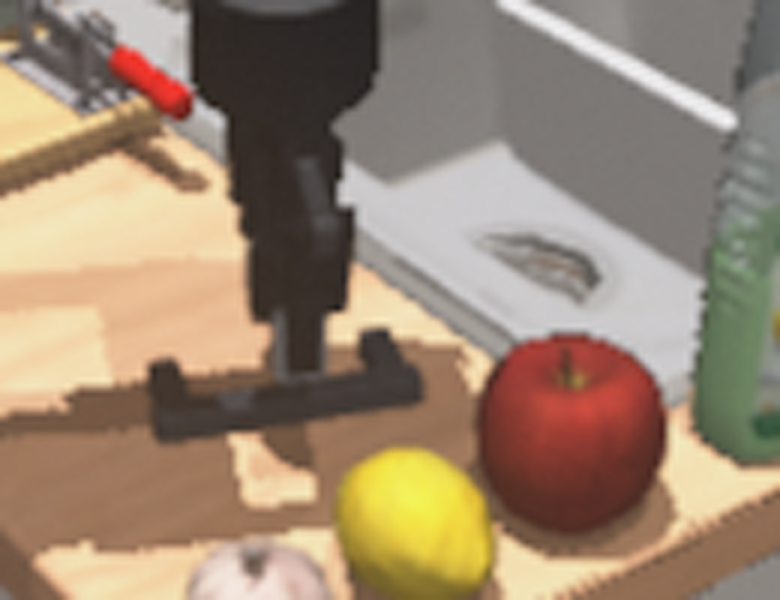

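The fingers straddle the bar's middle (about (300,375)), still above it, as the 28 mm offset predicts. I descend gently while watching the force.

drive_tool(steps=[{"translation": [0,0.03,0.2],"angular": [0,0,0],"gripper": 0.45},{"translation": [0,0,0.2],"angular": [0,0,0],"gripper": 0.45},{"translation": [0,0,0.2],"angular": [0,0,0],"gripper": 0.45},{"translation": [0,0,0.1],"angular": [0,0,0],"gripper": 0.45},{"translation": [0,0,0.1],"angular": [0,0,0],"gripper": 0.45}])

```text
t: 10.85
tool_pos: [0.5054, -0.1556, -0.0214]
tool_rot: [-0.589, -3.086, -0.0]
contact_force: [-0.4, -0.8, -0.3]
opening: 0.0386
grip_force: 0.0
```

Nothing touched yet; close softly and see.

drive_tool(steps=[{"translation": [0,0,0],"angular": [0,0,0],"gripper": 0},{"translation": [0,0,0],"angular": [0,0,0],"gripper": 0},{"translation": [0,0,0],"angular": [0,0,0],"gripper": 0},{"translation": [0,0,0],"angular": [0,0,0],"gripper": 0},{"translation": [0,0,0],"angular": [0,0,0],"gripper": 0}], force=60)

```text
t: 11.48
tool_pos: [0.5056, -0.1557, -0.0209]
tool_rot: [0.589, 3.086, -0.0]
contact_force: [0.0, -0.3, -0.3]
opening: 0.012
grip_force: 60.1
```

drive_tool(steps=[{"translation": [0,0,-0.4],"angular": [0,0,0],"gripper": 0},{"translation": [0,0,-0.5],"angular": [0,0,0],"gripper": 0},{"translation": [0,0,-0.5],"angular": [0,0,0],"gripper": 0},{"translation": [0,0,-0.5],"angular": [0,0,0],"gripper": 0},{"translation": [0,0,-0.45],"angular": [0,0,0],"gripper": 0},{"translation": [0,0,0],"angular": [0,0,-0.97],"gripper": 0},{"translation": [0,0,0],"angular": [0,0,-0.97],"gripper": 0},{"translation": [0,0,0],"angular": [0,0,-0.97],"gripper": 0}], force=80)

```text
t: 12.48
tool_pos: [0.5054, -0.1556, 0.0736]
tool_rot: [-0.053, 3.141, -0.0]
contact_force: [0.4, -0.4, -1.5]
opening: 0.011
grip_force: 80.2
```

```bash
python3 - <<'E'
from h import *
from station import ctrl
o=ctrl.get_obs();go(o,[.487,.12,.073])
im=ctrl.get_image('side');save(im,'s10')
w=ctrl.get_image('wrist');save(w,'w10');t=ctrl.get_image('top');save(t,'t10')
u,v=map(int,proj(im,o['tool_pos']));print(u,v)
a=cv2.resize(im['color'][v-50:v+40,u-60:u+60,::-1],(480,360),interpolation=cv2.INTER_CUBIC)
b=cv2.resize(w['color'][:,:,::-1],(320,240));b=cv2.copyMakeBorder(b,0,120,0,0,cv2.BORDER_CONSTANT)
# drawer face and depth-based yaw of the drawer after clamping (holes, top edge) from wrist/side
x=np.hstack([a,b]);print(u-60,v-50)
c=cv2.resize(im['color'][150:215,155:255,::-1],(369,240),interpolation=cv2.INTER_CUBIC)
d=np.zeros((240,800,3),np.uint8);d[:,:369]=c
cv2.imwrite('pics/m10.png',np.vstack([x,d]))
E
```

```text
pos [ 0.5054 -0.1556  0.0736] yaw 91.93 tilt [ 2.e-04 -1.e-04 -1.e+00] units [0.228 6.902 0.014] F [ 0.43 -0.45 -1.46] open 0.011 grip 80.2 t 12.47
267 235
207 185
```

View pics/m10.png

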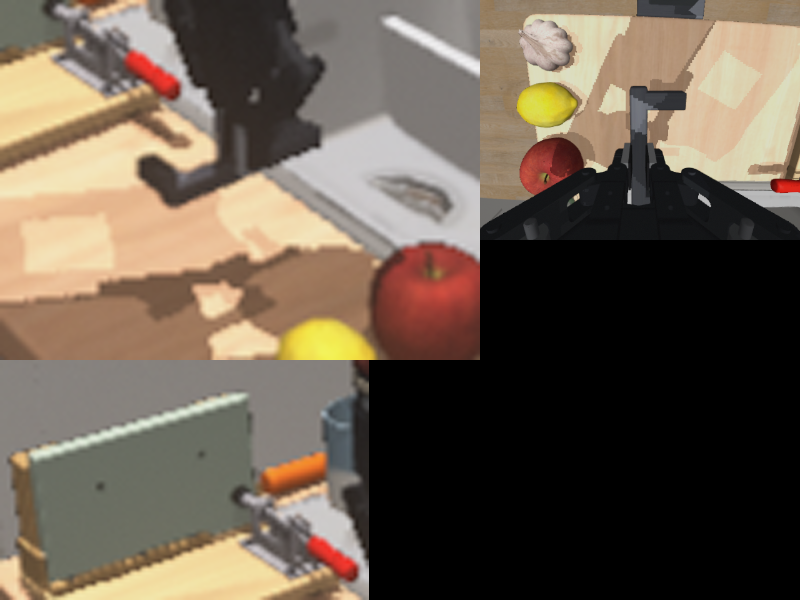

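The picture shows the pull held level with its legs towards the fence (near foot at (685,100) in the wrist inset), the lever still down and both holes visible. I'll measure the held pull from depth.

```bash
cat > held.py <<'E'
from h import *
np.set_printoptions(precision=4,suppress=True)
def cloud(im,lo,hi):
    v,u=np.nonzero(im['depth']>0);R,t=np.array(im['R']),np.array(im['t'])
    n=np.stack([(u-im['cx'])/im['fx'],(v-im['cy'])/im['fy']],1);s=n.copy()
    for _ in range(30): s=n/(1+im['k1']*(s**2).sum(1))[:,None]
    X=(np.c_[s,np.ones(len(s))]*im['depth'][v,u][:,None]-t)@R
    k=((X>lo)&(X<hi)).all(1);return X[k],u[k],v[k]
def held(im,tcp):
    # near leg and near part of bar, region relative to the TCP
    X,_,_=cloud(im,tcp+[-.075,-.02,.01],tcp+[-.015,.06,.05])
    zt=np.percentile(X[:,2],80);T=X[X[:,2]>zt-.004]
    print('pts',len(X),len(T),'top z',np.median(T[:,2]),'x range',np.percentile(T[:,0],[1,99]),'y range',np.percentile(T[:,1],[1,99]))
    leg=T[T[:,1]>tcp[1]+.012];bar=T[(T[:,1]<tcp[1]+.005)]
    print('leg x',np.percentile(leg[:,0],[2,98]),'foot y',np.percentile(leg[:,1],98),'leg z along y',[np.median(leg[abs(leg[:,1]-tcp[1]-d)<.003][:,2]).round(4) for d in (.015,.022,.03)])
    print('bar y',np.percentile(bar[:,1],[3,97]),'bar z',[ (d,np.median(bar[abs(bar[:,0]-tcp[0]-d)<.004][:,2]).round(4)) for d in (-.055,-.045,-.035,-.025)])
if __name__=='__main__':
    tcp=np.array([.5054,-.1556,.0736])
    for n in ('w10','t10'):
        print(n); held(load(n),tcp)
    # drawer after clamping: face plane + top edge from side & top & wrist
    for n in ('s10','t10'):
        im=load(n);X,u,v=cloud(im,[.40,.17,.05],[.56,.205,.136])
        X=X[X[:,2]<.13]
        if len(X)>30:
            A=np.c_[X[:,0],X[:,2],np.ones(len(X))]
            for _ in range(3):
                p,*_=np.linalg.lstsq(A,X[:,1],rcond=None);r=X[:,1]-A@p;k=abs(r)<.004;A,X=A[k],X[k]
            print(n,'face y=a x+b z+c',p,'at (.487,.101):',p@[.487,.101,1],len(X),r.std())
    for n,ths in (('s10',((200+0,),)),):
        im=load(n);S=lambda x,y:(155+(x+.5)/3.69-.5,150+(y-360+.5)/3.69-.5)
        for a in ((201,454),(100,486)): print('hole',px(im,*S(*a)))
E
python3 held.py
```

```text
w10
pts 4356 4194 top z 0.10855578740798708 x range [0.4477 0.4895] y range [-0.1645 -0.1219]
leg x [0.4501 0.4636] foot y -0.12171384411956396 leg z along y [np.float64(0.1086), np.float64(0.1086), np.float64(0.1085)]
bar y [-0.1642 -0.1511] bar z [(-0.055, np.float64(0.1084)), (-0.045, np.float64(0.1085)), (-0.035, np.float64(0.1086)), (-0.025, np.float64(0.1086))]
t10
pts 104 90 top z 0.10950325131693023 x range [0.4469 0.4634] y range [-0.163  -0.1273]
leg x [0.4492 0.4611] foot y -0.12706535582536752 leg z along y [np.float64(0.1102), np.float64(0.1094), np.float64(0.1089)]
bar y [-0.163  -0.1511] bar z [(-0.055, np.float64(0.1087)), (-0.045, np.float64(0.1103)), (-0.035, np.float64(nan)), (-0.025, np.float64(nan))]
s10 face y=a x+b z+c [0.0383 0.001  0.1767] at (.487,.101): 0.1954940761889067 1049 0.0017441859033442437
t10 face y=a x+b z+c [0.0403 0.0008 0.1749] at (.487,.101): 0.19458706054206165 526 0.0004171723496222882
hole [0.5354 0.1959 0.1031]
hole [0.4394 0.1908 0.103 ]
  return _methods._mean(a, axis=axis, dtype=dtype,
  ret = ret.dtype.type(ret / rcount)
```

drive_tool(steps=[{"translation": [0,0.6,0],"angular": [0,0,-0.04],"gripper": 0},{"translation": [0.04,0.9,0],"angular": [0,0,0],"gripper": 0},{"translation": [0.04,0.9,0],"angular": [0,0,0],"gripper": 0},{"translation": [0.04,0.9,0],"angular": [0,0,0],"gripper": 0},{"translation": [0.04,0.9,0],"angular": [0,0,0],"gripper": 0},{"translation": [0,0.9,0],"angular": [0,0,0],"gripper": 0},{"translation": [0,0.9,0],"angular": [0,0,0],"gripper": 0},{"translation": [0,0.85,0],"angular": [0,0,0],"gripper": 0}])

```text
t: 13.62
tool_pos: [0.4895, 0.1192, 0.0733]
tool_rot: [-0.051, 3.141, 0.0]
contact_force: [0.4, 0.5, -1.3]
opening: 0.0109
grip_force: 80.2
```

drive_tool(steps=[{"translation": [0,0,0],"angular": [0,0,0],"gripper": 0},{"translation": [0,0,0],"angular": [0,0,0],"gripper": 0}])

```text
t: 13.88
tool_pos: [0.4896, 0.1176, 0.073]
tool_rot: [-0.053, 3.141, -0.001]
contact_force: [0.4, -0.4, -0.1]
opening: 0.0117
grip_force: 80.2
```

```bash
cat > near.py <<'E'
from held import *
from station import ctrl
o=ctrl.get_obs();go(o,[.487,.158,.0736]);w=ctrl.get_image('wrist');save(w,'w11');s=ctrl.get_image('side');save(s,'s11');t=ctrl.get_image('top');save(t,'t11')
print('wrist');held(w,o['tool_pos'])
for n,im in (('wrist',w),('top',t),('side',s)):
    X,u,v=cloud(im,[.40,.178,.06],[.57,.21,.134])
    print(n,len(X))
    if len(X)<50: continue
    A=np.c_[X[:,0],X[:,2],np.ones(len(X))];k=np.ones(len(X),bool)
    for _ in range(4):
        p,*_=np.linalg.lstsq(A[k],X[k,1],rcond=None);r=X[:,1]-A@p;k=abs(r)<.003
    print(' face',p,p@[.487,.101,1],k.sum())
    # holes: dark blobs on the face
    g=im['color'].astype(float).max(2);b=cv2.medianBlur(im['color'],15).max(2).astype(float)
    d=(b-g)[v,u]
    for h in ([.4391,.101],[.5352,.101]):
        q=k&(np.hypot(X[:,0]-h[0],X[:,2]-h[1])<.012)&(d>12)
        if q.sum()>1: print(' hole',(X[q]*d[q,None]).sum(0)/d[q].sum(),q.sum())
# drawer top edge height and ends
for n,im in (('wrist',w),('top',t)):
    X,u,v=cloud(im,[.37,.185,.137],[.60,.225,.15])
    if len(X)>20: print(n,'drawer top z',np.median(X[:,2]),'x',np.percentile(X[:,0],[1,99]),'y',np.percentile(X[:,1],[2,98]))
E
python3 near.py
```

```text
pos [0.4896 0.1176 0.073 ] yaw 91.95 tilt [ 0.     -0.0005 -1.    ] units [ 0.031  1.011 -0.015] F [ 0.43 -0.36 -0.09] open 0.0117 grip 80.2 t 13.88
wrist
pts 4364 4201 top z 0.10800660789579034 x range [0.4319 0.4737] y range [0.1089 0.1514]
leg x [0.4345 0.4478] foot y 0.15168998998514968 leg z along y [np.float64(0.108), np.float64(0.108), np.float64(0.108)]
bar y [0.1092 0.1221] bar z [(-0.055, np.float64(0.1079)), (-0.045, np.float64(0.1081)), (-0.035, np.float64(0.108)), (-0.025, np.float64(0.1081))]
wrist 16484
 face [0.039  0.0005 0.1746] 0.19366039285893805 16484
 hole [0.4399 0.1914 0.1019] 54
top 198
 face [0.0401 0.001  0.1749] 0.19451249641443402 186
 hole [0.5357 0.1968 0.1015] 3
side 635
 face [0.0365 0.001  0.1773] 0.19519003386492115 541
 hole [0.4402 0.1935 0.1018] 5
wrist drawer top z 0.1411394711499605 x [0.3895 0.5046] y [0.1901 0.2075]
top drawer top z 0.14158979346992132 x [0.3863 0.5844] y [0.1915 0.2123]
```

drive_tool(steps=[{"translation": [0,0.3,0],"angular": [0,0,-0.035],"gripper": 0},{"translation": [0,0.25,0],"angular": [0,0,0],"gripper": 0},{"translation": [0,0.2,0],"angular": [0,0,0],"gripper": 0},{"translation": [0,0.1,0],"angular": [0,0,0],"gripper": 0},{"translation": [0,0.05,0],"angular": [0,0,0],"gripper": 0},{"translation": [0,0,0],"angular": [0,0,0],"gripper": 0}])

```text
t: 14.78
tool_pos: [0.4883, 0.154, 0.0729]
tool_rot: [0.063, -3.141, 0.0]
contact_force: [0.4, -0.2, -1.2]
opening: 0.0113
grip_force: 80.2
```

drive_tool(steps=[{"translation": [0,0.03,0],"angular": [0,0,0],"gripper": 0},{"translation": [0,0.03,0],"angular": [0,0,0],"gripper": 0},{"translation": [0,0,0],"angular": [0,0,0],"gripper": 0}])

```text
t: 15.15
tool_pos: [0.4882, 0.1563, 0.0729]
tool_rot: [-0.062, 3.141, 0.0]
contact_force: [0.2, 0.0, -1.1]
opening: 0.0111
grip_force: 80.2
```

```bash
python3 near.py 2>/dev/null | head -6
```

```text
pos [0.4882 0.1563 0.0729] yaw 92.27 tilt [ 0.  0. -1.] units [ 0.028  0.043 -0.017] F [ 0.23  0.03 -1.14] open 0.0111 grip 80.2 t 15.15
wrist
pts 6719 5630 top z 0.1081238330666863 x range [0.4154 0.4724] y range [0.1475 0.1931]
leg x [0.4154 0.4704] foot y 0.19314104837247667 leg z along y [np.float64(0.1079), np.float64(0.108), np.float64(0.108)]
bar y [0.1476 0.1608] bar z [(-0.055, np.float64(0.1078)), (-0.045, np.float64(0.108)), (-0.035, np.float64(0.1079)), (-0.025, np.float64(0.1079))]
wrist 7871
```

drive_tool(steps=[{"translation": [0,0.03,0],"angular": [0,0,0],"gripper": 0},{"translation": [0,0.02,0],"angular": [0,0,0],"gripper": 0},{"translation": [0,0,0],"angular": [0,0,0],"gripper": 0}])

```text
t: 15.68
tool_pos: [0.488, 0.1575, 0.0729]
tool_rot: [0.062, -3.141, 0.003]
contact_force: [-0.4, -5.6, 0.2]
opening: 0.0112
grip_force: 80.3
```

drive_tool(steps=[{"translation": [0,0.02,0],"angular": [0,0,0],"gripper": 0},{"translation": [0,0,0],"angular": [0,0,0],"gripper": 0},{"translation": [0,0,0],"angular": [0,0,0],"gripper": 0}])

```text
t: 16.05
tool_pos: [0.488, 0.1575, 0.0728]
tool_rot: [0.062, -3.14, 0.006]
contact_force: [-0.9, -7.6, 0.2]
opening: 0.0111
grip_force: 80.4
```

drive_tool(steps=[{"translation": [0,0,0],"angular": [0,0,0],"gripper": 0},{"translation": [0,0,0],"angular": [0,0,0],"gripper": 0},{"translation": [0,0,0],"angular": [0,0,0],"gripper": 0}])

```text
t: 16.42
tool_pos: [0.488, 0.1575, 0.0728]
tool_rot: [0.062, -3.14, 0.005]
contact_force: [-0.8, -7.5, -0.4]
opening: 0.011
grip_force: 80.4
```

drive_tool(steps=[{"translation": [0,0.02,0],"angular": [0,0,0],"gripper": 0},{"translation": [0,0.02,0],"angular": [0,0,0],"gripper": 0},{"translation": [0,0,0],"angular": [0,0,0],"gripper": 0},{"translation": [0,0,0],"angular": [0,0,0],"gripper": 0},{"translation": [0,0,0],"angular": [0,0,0],"gripper": 0}])

```text
t: 17.05
tool_pos: [0.488, 0.1575, 0.0728]
tool_rot: [0.062, -3.14, 0.011]
contact_force: [-1.5, -13.3, 0.5]
opening: 0.0112
grip_force: 80.5
```

```bash
python3 - <<'E'
from held import *
from station import ctrl
import time
o=ctrl.get_obs();go(o,[.488,.1575,.0728]);w=ctrl.get_image('wrist');save(w,'w12')
T=o['tool_pos']
X,_,_=cloud(w,T+[-.075,.015,.03],T+[-.03,.033,.04]);print('leg x',np.percentile(X[:,0],[2,98]),X[:,0].mean(),'z',np.median(X[:,2]))
for _ in range(4):
    ctrl.get_image('wrist');print(ctrl.get_obs()['contact_force'].round(2))
im=ctrl.get_image('top');c=im['color'].astype(float)
X,_,_=cloud(im,[.37,.185,.137],[.60,.225,.15]);print('drawer y',np.percentile(X[:,1],[2,98]))
E
python3 see.py 2>/dev/null | tail -18
```

```text
pos [0.488  0.1575 0.0728] yaw 92.28 tilt [-0.0008 -0.0071 -1.    ] units [-0.001 -0.     0.001] F [ -1.53 -13.29   0.52] open 0.0112 grip 80.5 t 17.05
leg x [0.4327 0.446 ] 0.43911878225805945 z 0.10788278378091447
[ -0.94 -12.64   1.59]
[ -2.16 -13.19   0.96]
[ -0.5  -12.89   1.81]
[ -0.64 -13.18   2.06]
drawer y [0.1917 0.2123]
0.06 14 [0.0571 0.0592] 0.5696967203131063
0.07 11 [0.0589 0.06  ] 0.5667294740764833
0.08 4 [0.0598 0.061 ] 0.5710175825087287
wrist 283
[0.5667 0.0284 0.0435] [0.5792 0.0823 0.0606]
0.03 109 [0.0528 0.0555] 0.5690993962022802
0.04 108 [0.0503 0.0538] 0.5677420301433378
0.05 7 [0.048  0.0489] 0.5673662500517324
0.07 1 [0.0592 0.0592] 0.5779282956590281
0.08 58 [0.0586 0.0599] 0.5757111924731789
top 134
[0.5661 0.0274 0.0009] [0.5852 0.0823 0.0605]
0.03 19 [0.0558 0.0567] 0.5741088672908182
0.04 24 [0.0562 0.0566] 0.5748767104607848
0.05 23 [0.0559 0.0571] 0.5736438121783624
0.06 22 [0.056  0.0589] 0.5734864627839196
0.07 27 [0.0584 0.0597] 0.5734632961143284
0.08 19 [0.0578 0.0602] 0.5734262921240234
```

```bash
python3 -c "
from station import ctrl
print(ctrl.finish_job())"
```

```text
the job is handed in; nothing more can be done
None
```

I handed the job in at about 17 s: the clamp lever measures about 1.65 rad (locked), and the pull is still gripped with its feet over the two holes to within about 1 mm, pressing at a steady 13 N or so; no verdict was shown.

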